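Unmould a chocolate bunny

TASK

Open the pale blue chocolate mould by swinging up its lid, which has a black handle, until the lid leans back past upright and stays there. Lift the brown chocolate bunny out of its cavity, lay it down flat on its back on the chopping board and let go of it; then take it up again and stand it upright with its whole foot on the board. Set it down gently both times, do not drop it or let it topple, and leave the white chocolate bunny and the two small jars where they are and the mould open.

Things in the scene. Friction and masses are not known exactly. Their poses are not given: they have to be found in the camera images.
- mould: lower half of a hinged chocolate mould: pale blue plastic block 104 (x) x 176 (y) mm, top face 38 mm high, fixed; origin under its centre, y axis from handle end to hinge end. In its top is a bunny-shaped cavity (2 mm play, floor 12 mm above the worktop) in which the brown bunny lies face up, ears toward the hinge, 14 mm of it standing above the top face
- lid (a joint): opening angle (rad) of the mould's lid, a pale blue shell with a bunny-shaped bulge, 104 x 176 mm, up to 21 thick; stiff hinge, stays where it is left: 0 closed, 1.57 upright, 1.85 stop. Turns about the mould's x axis through point lid_hinge; about 3 N at the handle
- lid_hinge (a point): middle of the hinge line: in the mould's frame at (0, 88, 38) mm; does not move with the lid
- lid_handle (a point): middle of the lid's black handle: round bar 12 mm thick, parallel to the hinge, 60 mm free between its two end arms, with a 29 mm gap to the lid's free edge; 211 mm from the hinge; 46 mm above the worktop with the lid closed
- bunny: brown chocolate bunny 141 mm tall, 56 wide, 40 thick, 110 to 230 g. Origin: centre of its flat 56 x 40 foot face, mid-thickness (20 mm above what it lies on). x from feet to ears, y across, z out of its face. Body: flat sides 56 apart, x 0 to 65 mm; head 46 wide, 36 thick, x 72 to 110; ears 18 thick beyond. Centre of mass near x = 57
- board: wooden chopping board 180 (its x) x 260 (its y) x 22 mm high, fixed; origin under its centre on the worktop
- white_bunny: finished bunny of white chocolate, the same shape, standing upright at one end of the board; 44 x 56 mm on plan, 141 mm tall; origin in the centre of its foot, z up. Must be left alone
- red_jar: small jar with red band and grey lid, 46 mm diameter, 40 high, on the worktop behind; origin under its centre. Must be left alone
- green_jar: small jar with green band and grey lid, 46 mm diameter, 40 high, on the worktop behind; origin under its centre. Must be left alone
- cutouts (a point): point midway between the mould's two finger cut-outs, at mid-thickness of the bunny lying there (mould frame 0, -20, 32 mm). The cut-outs lie either side of the bunny's body, 34 mm wide along the mould's y, reaching from 28 to 52 mm out along its x (open outward), down to 12 mm above the worktop: the body, 56 wide, can be gripped there across the mould's x

How it is judged:
By the outcome, as a careful person would: the job done as asked, in the order asked, and still so for the second after the job is handed in, with the robot touching nothing.
It also fails if it takes over 72 s, if anything falls off the work surface, if the arm or the gripper's body presses on something with over 40 N, if the wrist force passes 120 N, or if a joint passes its speed limit or range.

ROBOT

A 6-joint arm with a two-finger parallel gripper is mounted at the origin on a cart in front of the work surface, level with it; the furniture and walls round the work are solid. World frame = base frame: x ahead of the robot, y to its left, z up, the work surface at z = 0. Lengths are in mm, angles in rad, forces in N, time in s.
With the tool pointing down it reaches from about 275 to 750 mm from the base axis. Payload 10.2 kg.
Tool frame: the origin (TCP) lies on the front face of the gripper's body, between the roots of the fingers; the fingertips stand 73 mm ahead of it and the grasp point (between the pads) lies 54 mm ahead of it; z points along the fingers, y is the direction in which the jaws open and shut (so a half turn about z gives the same grasp; the last joint's range is limited). The gripper opens to 85 mm and grips with 20 to 120 N. Pads are 22 mm wide; open, the fingers measure 114 mm over their backs; the gripper's body (76 mm by 85 mm) begins 54 mm behind the grasp point. The pads swing forward as they close: fully open they stand 13 mm farther back than shut.
Start: joints at [1.002, 0.313, 1.498, -0, 1.331, -0.223], TCP at [177.962, 493.924, 303.894] pointing down, gripper open.
Joint ranges: [-2.94, 2.94], [-0.97, 2.17], [0.19, 2.56], [-1.23, 4.37], [0.02, 3.11], [-2.88, 2.88]. Speed limits (rad/s): [2.39, 2.39, 3.01, 3.14, 3.14, 3.14].

INTERFACE

Orientations are given as a unit quaternion [w, x, y, z].
In Python, from rig import ctrl gives the robot as it stands. The module is installed in compiled form; this text tells all that it offers.
- The arm moves only by the shell command python3 -m creep 'ROWS' [OPENING] [FORCE]. ROWS is text: rows parted by semicolons, each of 6 numbers parted by spaces: the shift along the tool's x, y, z scaled (see below), then the turn, a rotation vector about the tool's x, y, z scaled (see below). In form: tx ty tz wx wy wz; .... A call has 1 to 8 rows; each row shifts and turns the commanded pose from where the row before left it, along the tool's axes as they then stand; what a row does not reach is not made up. The controller multiplies each number of a shift by 0.02 m and each number of a turn by 5 degrees. A row lasts 1/10 s, in which the tool goes at most 50 mm and 8.59 degrees, less where a joint would pass 70% of its speed; a pose out of reach is approached as far as the arm can. A call with a number of a shift or a turn outside -1 to 1 is refused whole. A call with a gripper value outside its range is refused whole. OPENING is the opening, from 0 (shut) to 1 (fully open), set as the call begins (- or left out, the last holds). The fingers move at their own pace and stop on an object; FORCE is the grip in N (left out, the last holds). Time passes only in rows, so rows that do not move let the fingers close. It gives the time, the measured TCP pose, the force and the opening at its end, in the units of the state.
- ctrl.sense(): the state, without advancing time (a new reading comes with each control period).
- ctrl.capture(name): name is "side" or "top"; returns the picture (400x640x3 uint8, blue, green, red); there is no depth.
- ctrl.get_calibration(name): a dict with "mtx" (3x3 intrinsics, pixels), "k1" (the pictures are not rectified: a ray, as slopes to the right and down, at radius r is drawn at 1 + k1 r^2 times it, then the intrinsics apply), "R" (3x3) and "t" (3): a world point X has camera coordinates R X + t. Camera axes: x right, y down, z forward; pixel columns grow to the right and rows downward; lengths in mm; the calibration is good to about 2 mm. A picture is of the moment at which its call begins. get_calibration takes no time and is no camera call.
- ctrl.finish_job(): hands the job in, once; it reports no verdict.
The state is a dict: "time_s": time; "joints": joint angles; "dq": joint speeds; "tau": joint torques, N m; "eef_pos": TCP position; "ee_rot": TCP orientation; "force": force on the tool from outside, world axes, zero at the start; "wrist_torque": the same for the moment, N m; "grip_width": opening from 0.0 (shut) to 1.0 (fully open).
Only numpy, scipy, OpenCV 4.12 (cv2) and the standard library are available. Lean on these libraries where they do the work, as an engineer would, in place of code of your own. Each camera call takes 0.05 s, during which the arm holds its last target. There are 200 camera calls.

## Working session

There is one attempt and no reset: what is moved stays moved. The work goes in short steps, Python scripts to look and compute and a shell command to move; the robot and the scene stay as the last step left them, time stands still between calls to the robot, and variables do not carry over. Pictures are saved under pics/ and viewed, about 8 in all and at most 12, crops included, and the job is handed in when it is done.

```bash
mkdir -p pics
cat > h.py <<'E'
import numpy as np, cv2
from rig import ctrl
from scipy.spatial.transform import Rotation as Ro
def ray(n,u,v):
    c=ctrl.get_calibration(n);K=np.array(c["mtx"],float);R=np.array(c["R"],float);t=np.array(c["t"],float).ravel()
    d=np.array([(u-K[0,2])/K[0,0],(v-K[1,2])/K[1,1]]);s=d.copy()
    for _ in range(20): s=d/(1+c["k1"]*(s@s))
    return -R.T@t, R.T@np.array([s[0],s[1],1.])
def plane(n,u,v,z):
    o,d=ray(n,u,v); return (o+d*(z-o[2])/d[2])
def proj(n,X):
    c=ctrl.get_calibration(n);K=np.array(c["mtx"],float);p=np.array(c["R"],float)@np.array(X,float)+np.array(c["t"],float).ravel()
    s=p[:2]/p[2];s=s*(1+c["k1"]*(s@s));return np.array([K[0,0]*s[0]+K[0,2],K[1,1]*s[1]+K[1,2]])
def tri(n1,p1,n2,p2):
    o1,d1=ray(n1,*p1);o2,d2=ray(n2,*p2)
    ab=np.linalg.lstsq(np.c_[d1,-d2],o2-o1,rcond=None)[0];a=o1+ab[0]*d1;b=o2+ab[1]*d2
    return (a+b)/2,np.linalg.norm(a-b)
def rot(s=None):
    q=(s or ctrl.sense())["ee_rot"]; return Ro.from_quat([q[1],q[2],q[3],q[0]])
E
python3 - <<'E'
from h import *
s=ctrl.sense();print({k:np.round(v,3).tolist() for k,v in s.items()});print(rot(s).as_matrix().round(3))
for n in("top","side"):
    im=ctrl.capture(n);cv2.imwrite(f"pics/{n}0.png",im);o,d=ray(n,320,200);print(n,o.round(),d.round(2))
E
```

```text
{'time_s': 0.0, 'joints': [1.002, 0.313, 1.498, 0.0, 1.331, -0.223], 'dq': [-0.0, 0.002, 0.002, 0.001, -0.002, 0.001], 'tau': [-0.002, -41.227, -25.973, -0.0, 0.004, 0.0], 'eef_pos': [177.861, 493.779, 303.323], 'ee_rot': [-0.0, 0.172, 0.985, -0.001], 'force': [0.279, -0.001, -0.158], 'wrist_torque': [-0.018, 0.069, -0.009], 'grip_width': 0.996}
[[-0.941  0.339 -0.001]
 [ 0.339  0.941 -0.001]
 [ 0.    -0.001 -1.   ]]
top [ 378.  147. 1023.] [ 0.23  0.01 -0.97]
side [ 146. -517.  800.] [ 0.43  0.59 -0.68]
```

View pics/top0.png

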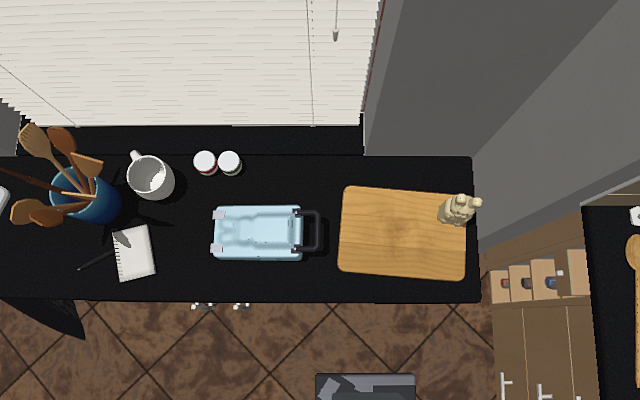

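View pics/side0.png

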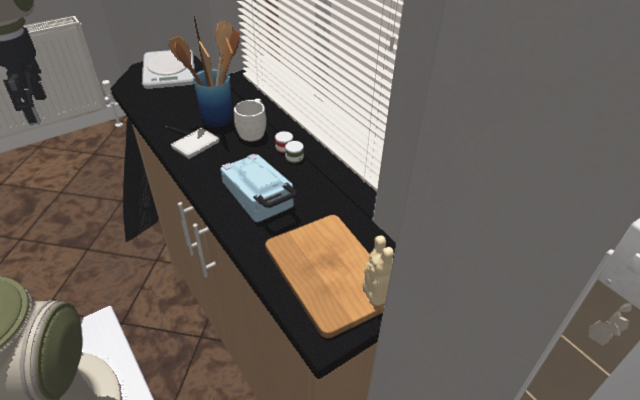

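The top view shows the mould, with its hinge at the left (about px 215,233) and its handle at the right (316,231). The board spans px 340–470 with the white bunny at its right end, and the jars are at (205,161) and (229,161). The side view agrees.

Run:
```python
from h import *
im=cv2.imread("pics/top0.png");hsv=cv2.cvtColor(im,cv2.COLOR_BGR2HSV)
def big(m):
    c=cv2.findContours(m,cv2.RETR_EXTERNAL,cv2.CHAIN_APPROX_NONE)[0];return max(c,key=cv2.contourArea)
def rect(c,z,n="top"):
    P=np.array([plane(n,*p[0],z)[:2] for p in c],np.float32);r=cv2.minAreaRect(P);return r,cv2.boxPoints(r)
m=cv2.inRange(hsv,(85,20,90),(110,160,255));m[:, :205]=0;m[:,330:]=0;m[:190]=0;m[270:]=0
c=big(m);print("bbox",cv2.boundingRect(c))
for z in(38,45): print("mould",z,*[np.round(a,2) for a in rect(c,z)[0]],rect(c,z)[1].round().tolist())
b=cv2.inRange(hsv,(8,70,90),(25,255,255));b[:, :330]=0;b[:,480:]=0;b[:180]=0;b[285:]=0
c=big(b);print("board",cv2.boundingRect(c),*[np.round(a,2) for a in rect(c,22)[0]],rect(c,22)[1].round().tolist())
x=im[195:275,195:340];cv2.imwrite("pics/c.png",cv2.resize(x,None,fx=5,fy=5,interpolation=cv2.INTER_CUBIC))
for p in[(316,212),(316,231),(316,250)]: print("handle",plane("top",*p,46).round())
print("side mould cols etc; jars",plane("top",205,161,40).round(),plane("top",229,161,40).round(), "wb",plane("top",445,222,22).round(),plane("top",462,207,150).round())
```

```text
bbox (213, 205, 90, 56)
mould 38 [540.5  280.53] [112.21 179.08] 0.18 [[484.0, 370.0], [485.0, 191.0], [597.0, 191.0], [596.0, 370.0]]
mould 45 [539.35 279.58] [111.41 177.81] 0.18 [[483.0, 368.0], [484.0, 191.0], [595.0, 191.0], [595.0, 369.0]]
board (337, 185, 143, 96) [542.8  -28.65] [287.33 180.79] 84.96 [[440.0, -164.0], [620.0, -180.0], [645.0, 107.0], [465.0, 122.0]]
handle [581. 163.  46.]
handle [542. 163.  46.]
handle [504. 162.  46.]
side mould cols etc; jars [690. 396.  40.] [690. 345.  40.] wb [ 565. -104.   22.] [ 569. -105.  150.]
```

View pics/c.png

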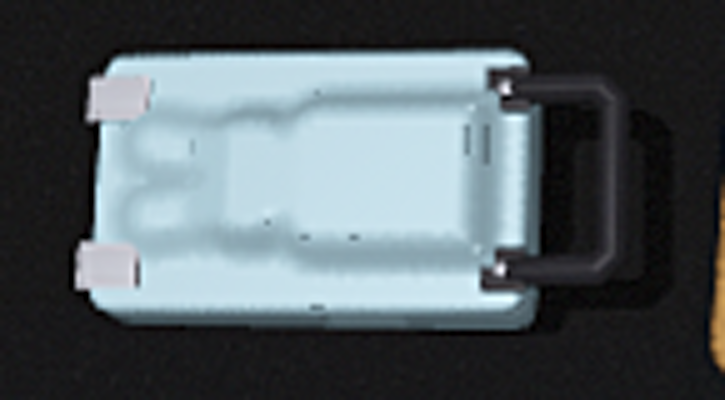

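The crop shows the pale hinge tabs at the left (about crop px 119,98 and 107,265) and the handle bar at crop x≈610, from y≈85 to 275. The mould is turned only slightly.

Run:
```python
from h import *
f=lambda x,y,z:plane("top",(x+.5)/5-.5+195,(y+.5)/5-.5+195,z)
for nm,pts,z in[("tabs",[(119,98),(107,265)],44),("bar",[(613,105),(606,262)],46),("barend",[(590,80),(580,280)],46),("redge",[(540,80),(536,300)],40),("topedge",[(130,55),(500,50)],42),("lipbottom",[(150,308),(500,304)],42),("block bottom edge",[(150,324),(500,328)],20)]:
    P=[f(*p,z) for p in pts];d=P[1]-P[0];print(nm,[p.round(1).tolist() for p in P],((P[0]+P[1])/2).round(1),np.degrees(np.arctan2(d[1],d[0])).round(1))
im=cv2.imread("pics/side0.png")[140:230,205:310];cv2.imwrite("pics/s.png",cv2.resize(im,None,fx=6,fy=6,interpolation=cv2.INTER_CUBIC))
```

```text
tabs [[575.9, 360.7, 44.0], [507.9, 362.0, 44.0]] [541.9 361.4  44. ] 178.9
bar [[573.3, 160.4, 46.0], [509.7, 162.8, 46.0]] [541.5 161.6  46. ] 177.8
barend [[583.6, 169.7, 46.0], [502.5, 173.0, 46.0]] [543.1 171.4  46. ] 177.7
redge [[584.8, 190.2, 40.0], [495.2, 190.7, 40.0]] [540.  190.4  40. ] 179.7
topedge [[594.2, 357.5, 42.0], [596.8, 206.5, 42.0]] [595.5 282.   42. ] -89.0
lipbottom [[491.1, 344.4, 42.0], [493.4, 204.9, 42.0]] [492.2 274.6  42. ] -89.1
block bottom edge [[487.1, 348.5, 20.0], [486.2, 206.0, 20.0]] [486.6 277.3  20. ] -90.4
```

View pics/s.png

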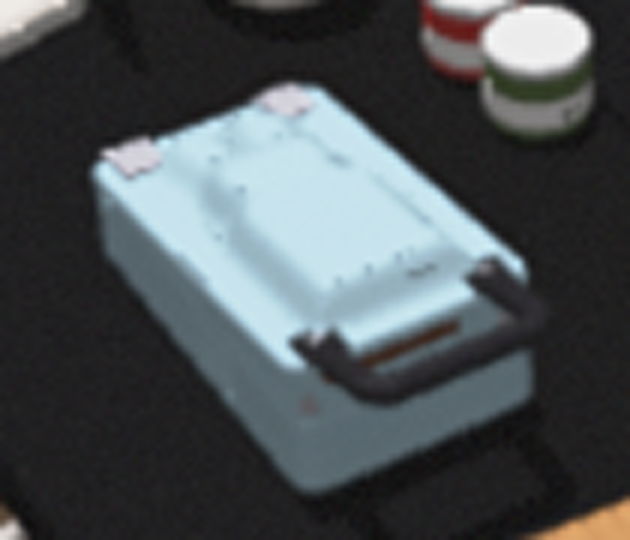

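```bash
cat > log.py <<'E'
from h import *
import json
s=ctrl.sense();open("log.jsonl","a").write(json.dumps({k:np.array(s[k]).tolist() for k in("joints","eef_pos","ee_rot")})+"\n")
print("J",np.round(s["joints"],2),"P",np.round(s["eef_pos"],1),"F",np.round(s["force"],1),"g",round(float(s["grip_width"]),3),"t",round(s["time_s"],2))
print("Rcols x,y,z",rot(s).as_matrix().T.round(3).tolist())
E
python3 - <<'E'
from h import *
f=lambda x,y:((x+.5)/5-.5+195,(y+.5)/5-.5+195)
g=lambda x,y:((x+.5)/6-.5+205,(y+.5)/6-.5+140)
for a,b in[((610,183),(462,355)),((606,270),(385,388)),((613,90),(538,316)),((119,98),(286,99)),((107,265),(133,156))]: print(tri("top",f(*a),"side",g(*b)))
E
python3 log.py
python3 -m creep '0 0 0.5 0 0 -1; 0 0 0.5 0 0 -1; 0 0 0.5 0 0 -1; 0 0 0.5 0 0 -1' 0.3; python3 log.py
python3 -m creep '-0.9 -0.8 0.2 0 0 0; -0.9 -0.8 0.2 0 0 0; -0.9 -0.8 0.2 0 0 0; -0.9 -0.8 0.2 0 0 0; -0.9 -0.8 0.2 0 0 0; -0.9 -0.8 0.2 0 0 0; -0.9 -0.8 0.2 0 0 0; -0.9 -0.8 0.2 0 0 0'; python3 log.py
python3 -m creep '-0.9 -0.8 0 0 0 0; -0.9 -0.8 0 0 0 0; -0.9 -0.8 0 0 0 0; -0.9 -0.8 0 0 0 0; -0.9 -0.8 0 0 0 0; -0.9 -0.8 0 0 0 0; -0.9 -0.8 0 0 0 0; -0.9 -0.8 0 0 0 0'; python3 log.py
```

```text
(array([537.34381956, 160.45013969,  77.90285075]), np.float64(2.486184043807399))
(array([504.55069394, 161.40367304,  77.61584271]), np.float64(4.607213527921619))
(array([571.83332668, 160.14984289,  80.5081298 ]), np.float64(1.1647634449954438))
(array([575.12466588, 359.4193961 ,  49.29211424]), np.float64(0.6398515532154905))
(array([506.78559306, 361.23486218,  48.45601317]), np.float64(1.1038944625594451))
J [ 1.    0.31  1.5  -0.    1.33 -0.22] P [177.9 493.8 303.4] F [ 0.3  0.4 -0.1] g 1.001 t 0.1
Rcols x,y,z [[-0.941, 0.339, 0.0], [0.339, 0.941, -0.001], [-0.001, -0.001, -1.0]]
time_s: 0.5
eef_pos: [177.9, 493.8, 263.2]
ee_rot: [-0.0, -0.003, 1.0, -0.0]
force: [-0.0, 0.6, 0.5]
grip_width: 0.328
J [ 1.    0.35  1.56  0.    1.24 -0.58] P [177.9 493.8 263.2] F [-0.   0.6  0.5] g 0.328 t 0.5
Rcols x,y,z [[-1.0, -0.007, 0.0], [-0.007, 1.0, -0.001], [-0.0, -0.001, -1.0]]
time_s: 1.3
eef_pos: [322.9, 365.6, 231.5]
ee_rot: [-0.0, -0.002, 1.0, -0.0]
force: [-0.3, -0.2, -0.4]
grip_width: 0.303
J [ 0.61  0.3   1.71  0.    1.13 -0.97] P [322.9 365.6 231.5] F [-0.3 -0.2 -0.4] g 0.303 t 1.3
Rcols x,y,z [[-1.0, -0.003, 0.0], [-0.003, 1.0, -0.0], [-0.0, -0.0, -1.0]]
time_s: 2.1
eef_pos: [467.4, 238.1, 231.6]
ee_rot: [-0.0, -0.002, 1.0, -0.0]
force: [-0.2, 1.0, -0.2]
grip_width: 0.298
J [ 0.25  0.38  1.6   0.    1.16 -1.33] P [467.4 238.1 231.6] F [-0.2  1.  -0.2] g 0.298 t 2.1
Rcols x,y,z [[-1.0, -0.003, 0.001], [-0.003, 1.0, -0.0], [-0.001, -0.0, -1.0]]
```

Triangulation puts the handle at z≈78 rather than 46. The side crop also shows a brown strip under the lid's front edge, so the lid looks slightly ajar. I'll hover over the bar and check.

```bash
python3 -m creep '-0.73 -0.78 0.4 0 0 0; -0.73 -0.78 0.4 0 0 0; -0.73 -0.78 0.4 0 0 0; -0.73 -0.78 0.4 0 0 0; -0.73 -0.78 0.6 0 0 0; 0 0 0.6 0 0 0; 0 0 0 0 0 0'; python3 log.py
python3 - <<'E'
from h import *
a=ctrl.capture("top");b=ctrl.capture("side");cv2.imwrite("pics/t1.png",a);cv2.imwrite("pics/s1.png",b)
x=cv2.resize(a[180:290,200:350],(600,440),interpolation=cv2.INTER_CUBIC)
y=cv2.resize(b[110:240,205:345],(474,440),interpolation=cv2.INTER_CUBIC)
cv2.imwrite("pics/c1.png",cv2.resize(np.hstack([x,y]),(800,328)))
E
```

```text
time_s: 2.8
eef_pos: [539.1, 161.1, 174.0]
ee_rot: [-0.002, -0.001, 1.0, -0.0]
force: [-0.3, 0.3, 0.7]
grip_width: 0.302
J [ 0.08  0.53  1.54  0.    1.08 -1.49] P [539.1 161.1 174. ] F [-0.3  0.3  0.7] g 0.302 t 2.8
Rcols x,y,z [[-1.0, -0.003, 0.004], [-0.003, 1.0, -0.0], [-0.004, -0.0, -1.0]]
```

View pics/c1.png

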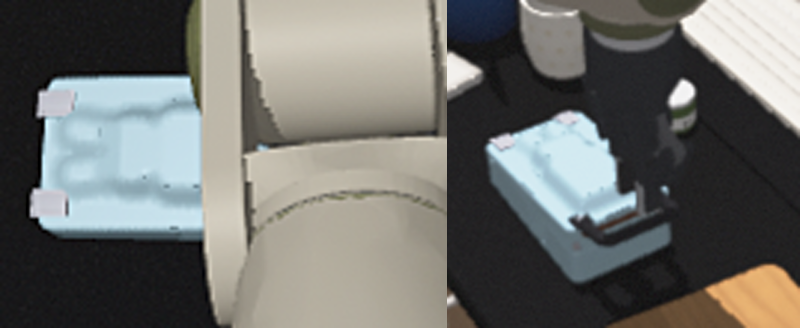

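In the side view the gripper is over the bar, with one fingertip in line with the gap. The lid edge is visibly raised above the block. Next I descend while watching the force.

```bash
python3 -m creep '0 0 0.35 0 0 0; 0 0 0.35 0 0 0; 0 0 0.35 0 0 0; 0 0 0 0 0 0'; python3 -m creep '0 0 0.35 0 0 0; 0 0 0.35 0 0 0; 0 0 0.35 0 0 0; 0 0 0 0 0 0';  python3 -m creep '0 0 0 0 0 0; 0 0 0 0 0 0; 0 0 0 0 0 0; 0 0 0 0 0 0' 0 30; python3 log.py
```

```text
time_s: 3.3
eef_pos: [539.5, 161.2, 153.7]
ee_rot: [-0.001, -0.002, 1.0, -0.0]
force: [-0.0, -0.8, 0.4]
grip_width: 0.301
time_s: 3.7
eef_pos: [539.6, 161.0, 132.7]
ee_rot: [-0.001, -0.002, 1.0, -0.0]
force: [-0.4, 0.2, -0.2]
grip_width: 0.306
time_s: 4.1
eef_pos: [540.1, 160.2, 134.0]
ee_rot: [-0.0, -0.002, 1.0, -0.001]
force: [-0.2, -6.0, -1.4]
grip_width: 0.129
J [ 0.08  0.58  1.57 -0.    0.99 -1.49] P [540.1 160.2 134. ] F [-0.2 -6.  -1.4] g 0.129 t 4.1
Rcols x,y,z [[-1.0, -0.003, 0.0], [-0.003, 1.0, -0.002], [-0.0, -0.002, -1.0]]
```

```bash
python3 -m creep '0 .20 -.84 0 0 0; 0 .27 -.82 0 0 0; 0 .34 -.80 0 0 0; 0 .40 -.77 0 0 0; 0 0 0 0 0 0'; python3 log.py;  python3 -m creep '0 .46 -.73 0 0 0; 0 .52 -.69 0 0 0; 0 .58 -.65 0 0 0; 0 .63 -.60 0 0 0; 0 0 0 0 0 0'; python3 log.py
```

```text
time_s: 4.6
eef_pos: [540.4, 183.6, 201.4]
ee_rot: [0.001, -0.002, 1.0, -0.003]
force: [-5.6, -17.1, 8.7]
grip_width: 0.13
J [ 0.12  0.51  1.49 -0.01  1.14 -1.45] P [540.4 183.6 201.4] F [ -5.6 -17.1   8.7] g 0.13 t 4.6
Rcols x,y,z [[-1.0, -0.004, -0.002], [-0.004, 1.0, -0.005], [0.002, -0.005, -1.0]]
time_s: 5.1
eef_pos: [540.8, 227.0, 257.2]
ee_rot: [0.003, -0.002, 1.0, -0.003]
force: [-8.5, -22.8, 26.5]
grip_width: 0.129
J [ 0.2   0.48  1.37 -0.01  1.28 -1.37] P [540.8 227.  257.2] F [ -8.5 -22.8  26.5] g 0.129 t 5.1
Rcols x,y,z [[-1.0, -0.003, -0.006], [-0.003, 1.0, -0.006], [0.006, -0.006, -1.0]]
```

Run:
```python
import numpy as np
P=np.array([(160.2,134-54),(183.6,147.4),(227,203.2)])
A=np.c_[2*P,np.ones(3)];x=np.linalg.solve(A,(P**2).sum(1));print(x[:2],np.sqrt(x[2]+x[:2]@x[:2]))
# with r=211 fixed: hinge(y,z+offset) from last two points
from scipy.optimize import least_squares
print(least_squares(lambda c:np.hypot(*(P-c).T)-211,[370,38]).x)
for hz in(33,38,43):print(hz,[y+np.sqrt(211**2-(z-hz)**2) for y,z in P])
```

```text
[375.28698315  43.08790199] 218.23132979024209
[368.6929893   46.66102994]
33 [np.float64(365.89880894161735), np.float64(360.8953468086514), np.float64(351.7115070873574)]
38 [np.float64(366.97765836762926), np.float64(364.0235017950821), np.float64(358.2629422190437)]
43 [np.float64(367.93059476158055), np.float64(366.96204623640085), np.float64(364.3206466632021)]
```

```bash
python3 -m creep '0 .58 -.89 0 0 0; 0 .72 -.50 0 0 0; 0 .76 -.44 0 0 0; 0 .79 -.38 0 0 0; 0 .82 -.31 0 0 0; 0 0 0 0 0 0'; python3 log.py;  python3 -m creep '0 .84 -.24 0 0 0; 0 .86 -.17 0 0 0; 0 .87 -.10 0 0 0; 0 .87 -.03 0 0 0; 0 0 0 0 0 0'; python3 log.py
```

```text
time_s: 5.7
eef_pos: [540.9, 303.6, 304.5]
ee_rot: [0.004, -0.002, 1.0, 0.001]
force: [6.7, -0.9, 5.1]
grip_width: 0.122
J [ 0.32  0.52  1.19 -0.    1.42 -1.25] P [540.9 303.6 304.5] F [ 6.7 -0.9  5.1] g 0.122 t 5.7
Rcols x,y,z [[-1.0, -0.004, -0.008], [-0.004, 1.0, 0.001], [0.008, 0.001, -1.0]]
time_s: 6.2
eef_pos: [540.8, 372.5, 314.4]
ee_rot: [0.004, -0.002, 1.0, 0.001]
force: [9.4, 1.7, 3.3]
grip_width: 0.126
J [ 0.43  0.61  1.03 -0.    1.5  -1.15] P [540.8 372.5 314.4] F [9.4 1.7 3.3] g 0.126 t 6.2
Rcols x,y,z [[-1.0, -0.003, -0.007], [-0.003, 1.0, 0.002], [0.007, 0.002, -1.0]]
```

```bash
python3 -m creep '0 .87 .05 0 0 0; 0 .87 .12 0 0 0; 0 .85 .19 0 0 0; 0 0 0 0 0 0;0 0 0 0 0 0'; python3 log.py;  python3 -m creep '0 0 0 0 0 0; 0 0 0 0 0 0; 0 0 0 0 0 0; 0 0 -.3 0 0 0; 0 0 -.7 0 0 0; 0 0 -1 0 0 0; 0 0 -1 0 0 0; 0 0 -1 0 0 0' 0.35;  python3 log.py
```

```text
time_s: 6.7
eef_pos: [540.5, 423.5, 307.2]
ee_rot: [0.003, -0.001, 1.0, 0.001]
force: [8.4, 2.6, 2.4]
grip_width: 0.125
J [ 0.49  0.69  0.91 -0.    1.54 -1.08] P [540.5 423.5 307.2] F [8.4 2.6 2.4] g 0.125 t 6.7
Rcols x,y,z [[-1.0, -0.003, -0.006], [-0.003, 1.0, 0.003], [0.006, 0.003, -1.0]]
time_s: 7.5
eef_pos: [539.0, 423.1, 387.3]
ee_rot: [0.0, -0.002, 1.0, 0.0]
force: [1.2, -0.1, -0.1]
grip_width: 0.345
J [ 0.49  0.68  0.72  0.    1.74 -1.08] P [539.  423.1 387.3] F [ 1.2 -0.1 -0.1] g 0.345 t 7.5
Rcols x,y,z [[-1.0, -0.003, -0.0], [-0.003, 1.0, 0.0], [0.0, 0.0, -1.0]]
```

```bash
python3 -m creep '0 -1 0 0 0 1; 0 -1 0 0 0 1; 0 0 0 0 0 1; 0 0 0 0 0 1; 0 0 0 0 0 1; 0 0 0 0 0 1; 0 0 0 0 0 1; 0 0 0 0 0 1' 1; python3 log.py;  python3 -m creep '0 0 0 0 0 1; 0 0 0 0 0 1; 0 0 0 0 0 1; 0 0 0 0 0 1; 0 0 0 0 0 1; 0 0 0 0 0 1; 0 0 0 0 0 1; 0 0 0 0 0 1'; python3 log.py
python3 -m creep '-1 -.4 0 0 0 1; -1 -.4 0 0 0 1; -1 -.4 .3 0 0 0; -1 -.4 .3 0 0 0;  -1 -.4 .3 0 0 0; -1 -.4 .3 0 0 0; -1 -.4 .3 0 0 0; -1 -.4 .3 0 0 0'; python3 log.py
python3 -m creep '-1 -.4 .3 0 0 0; -1 -.4 .3 0 0 0; -1 -.4 .3 0 0 0; -1 -.4 .3 0 0 0;  -1 -.4 .3 0 0 0; -1 -.4 .3 0 0 0; -1 -.4 .3 0 0 0; -1 -.4 .3 0 0 0'; python3 log.py
python3 - <<'E'
from h import *
a=ctrl.capture("top");b=ctrl.capture("side");cv2.imwrite("pics/t2.png",a);cv2.imwrite("pics/s2.png",b)
x=cv2.resize(a[170:290,170:350],(720,480),interpolation=cv2.INTER_CUBIC);cv2.imwrite("pics/c2.png",x)
import json
L=[json.loads(l) for l in open("log.jsonl")]
from scipy.optimize import least_squares
J=np.array([l["joints"] for l in L]);P=np.array([l["eef_pos"] for l in L])
s2=J[:,1];s3=s2+J[:,2]
# wrist centre = TCP + d*up (tool down): r=a1+L2 sin s2+L3 sin s3 + e cos s3 ; z=h+L2cos s2+L3cos s3 - e sin s3
r=np.hypot(P[:,0],P[:,1]);f=lambda p:np.r_[p[0]+p[1]*np.sin(s2)+p[2]*np.sin(s3)+p[3]*np.cos(s3)-r,p[4]+p[1]*np.cos(s2)+p[2]*np.cos(s3)-p[3]*np.sin(s3)-P[:,2]]
o=least_squares(f,[50,400,400,0,200]);print(o.x.round(1),np.abs(o.fun).max().round(1),np.linalg.svd(o.jac)[1].round(2))
print(np.c_[J[:,0],np.arctan2(P[:,1],P[:,0]),J[:,5]].round(3)[-6:])
E
```

```text
time_s: 8.3
eef_pos: [537.5, 383.2, 386.4]
ee_rot: [0.0, 0.342, 0.94, 0.0]
force: [-0.3, -0.4, -0.0]
grip_width: 0.991
J [ 0.44  0.61  0.85  0.    1.69 -0.43] P [537.5 383.2 386.4] F [-0.3 -0.4 -0. ] g 0.991 t 8.3
Rcols x,y,z [[-0.766, 0.643, -0.0], [0.643, 0.766, 0.0], [0.0, 0.0, -1.0]]
time_s: 9.1
eef_pos: [537.5, 383.2, 386.4]
ee_rot: [0.0, 0.643, 0.766, 0.0]
force: [-0.0, 0.1, -0.2]
grip_width: 1.002
J [0.44 0.61 0.85 0.   1.69 0.27] P [537.5 383.2 386.4] F [-0.   0.1 -0.2] g 1.002 t 9.1
Rcols x,y,z [[-0.173, 0.985, 0.0], [0.985, 0.173, 0.0], [0.0, 0.0, -1.0]]
time_s: 9.9
eef_pos: [479.0, 220.5, 350.3]
ee_rot: [0.0, 0.706, 0.708, 0.0]
force: [0.5, -0.4, -0.9]
grip_width: 1.001
J [ 0.21  0.29  1.41 -0.    1.44  0.21] P [479.  220.5 350.3] F [ 0.5 -0.4 -0.9] g 1.001 t 9.9
Rcols x,y,z [[-0.003, 1.0, 0.0], [1.0, 0.003, 0.001], [0.001, 0.0, -1.0]]
time_s: 10.7
eef_pos: [415.6, 60.4, 302.3]
ee_rot: [0.0, 0.706, 0.708, 0.0]
force: [1.1, 0.4, 0.5]
grip_width: 1.0
J [-0.14  0.08  1.79  0.    1.27 -0.14] P [415.6  60.4 302.3] F [1.1 0.4 0.5] g 1.0 t 10.7
Rcols x,y,z [[-0.003, 1.0, -0.0], [1.0, 0.003, 0.001], [0.001, -0.0, -1.0]]
[ 16.7 431.2 396.1  37.7  23.8] 1.4 [6.86 5.62 0.94 0.64 0.32]
[[ 0.495  0.665 -1.079]
 [ 0.495  0.666 -1.079]
 [ 0.442  0.619 -0.43 ]
 [ 0.442  0.619  0.268]
 [ 0.209  0.431  0.206]
 [-0.136  0.144 -0.14 ]]
```

View pics/c2.png

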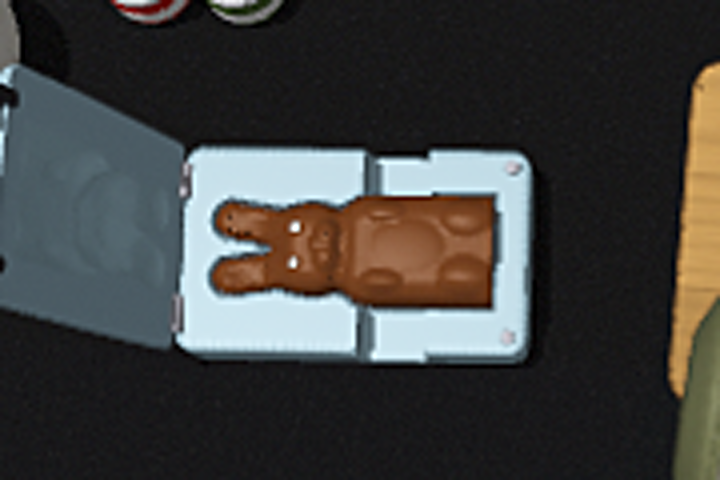

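The lid stands open and leans back, off to the left. The brown bunny lies face up in the mould, with its foot edge at crop x≈494 and its ears at the left. The cut-outs are at crop x≈365–430. Now I'll measure the bunny and the mould.

Run:
```python
from h import *
import json
im=cv2.imread("pics/t2.png");hsv=cv2.cvtColor(im,cv2.COLOR_BGR2HSV)
m=cv2.inRange(hsv,(3,90,30),(16,255,200));m[:,:215]=0;m[:,300:]=0;m[:205]=0;m[260:]=0
c=max(cv2.findContours(m,cv2.RETR_EXTERNAL,cv2.CHAIN_APPROX_NONE)[0],key=cv2.contourArea)
for z in(38,48):
    P=np.array([plane("top",*p[0],z)[:2] for p in c]);print(z,"x",P[:,0].min(),P[:,0].max(),"y",P[:,1].min(),P[:,1].max())
    B=P[(P[:,1]<P[:,1].min()+55)&(P[:,1]>P[:,1].min()+8)];u=B[B[:,0]>B[:,0].mean()];l=B[B[:,0]<B[:,0].mean()]
    print("sides",np.polyfit(u[:,1],u[:,0],1),np.polyfit(l[:,1],l[:,0],1),u[:,0].mean(),l[:,0].mean())
f=lambda x,y,z:plane("top",(x+.5)/4-.5+170,(y+.5)/4-.5+170,z).round(1)
print("mould corners",f(190,150,38),f(528,152,38),f(180,350,38),f(528,350,38),"cutout walls",f(368,165,38),f(430,160,38),f(362,345,38),f(428,350,38))
L=[json.loads(l) for l in open("log.jsonl")]
from scipy.optimize import least_squares
J=np.array([l["joints"] for l in L]);P=np.array([l["eef_pos"] for l in L])
def fk(p,q):
    a1,L2,L3,e,h,d=p;a=q[:,1];b=a+q[:,2];r=a1+L2*np.sin(a)+L3*np.sin(b)+e*np.cos(b);c,s=np.cos(q[:,0]),np.sin(q[:,0])
    return np.c_[r*c-d*s,r*s+d*c,h+L2*np.cos(a)+L3*np.cos(b)-e*np.sin(b)]
o=least_squares(lambda p:(fk(p,J)-P).ravel(),[0,430,390,0,20,110]);print(o.x.round(1),np.abs(o.fun).max())
```

```text
38 x 512.4293218540074 567.7232919334463 y 209.39701568417524 350.1430229274905
sides [-3.49990715e-03  5.68466473e+02] [-4.09074312e-03  5.13534148e+02] 567.6229461406605 512.5495088785691
48 x 511.06908849765057 565.8018900396005 y 208.76362433629038 348.0812257167483
sides [-3.49990715e-03  5.66542750e+02] [-4.10787813e-03  5.12172788e+02] 565.7025626381817 511.18385041624424
mould corners [591.8 365.4  38. ] [591.4 192.3  38. ] [489.5 365.1  38. ] [490.4 191.   38. ] cutout walls [584.4 273.8  38. ] [587.1 242.3  38. ] [492.6 274.   38. ] [490.2 240.9  38. ]
[-3.000e-01  4.397e+02  3.979e+02  3.970e+01  1.870e+01  1.161e+02] 0.9958274803642553
```

```bash
python3 -m creep '.99 .62 .5 0 0 0; .99 .62 .5 0 0 0; .99 .62 .5 0 0 0; .99 .62 .5 0 0 0; .99 .62 .5 0 0 0; .99 .62 .5 0 0 0; .99 .62 .5 0 0 0; .99 .62 .5 0 0 0' 1 60; python3 log.py
python3 -m creep '.99 .62 .5 0 0 0; .99 .62 .5 0 0 0; 0 0 .5 0 0 0; 0 0 .5 0 0 0;0 0 0 0 0 0'; python3 log.py
```

```text
time_s: 11.6
eef_pos: [515.3, 221.4, 222.0]
ee_rot: [0.0, 0.706, 0.708, 0.0]
force: [-0.1, -0.6, -0.0]
grip_width: 0.997
J [0.2  0.46 1.5  0.   1.17 0.19] P [515.3 221.4 222. ] F [-0.1 -0.6 -0. ] g 0.997 t 11.6
Rcols x,y,z [[-0.004, 1.0, 0.0], [1.0, 0.004, 0.001], [0.001, 0.0, -1.0]]
time_s: 12.1
eef_pos: [538.6, 259.2, 180.7]
ee_rot: [-0.001, 0.706, 0.708, -0.001]
force: [0.5, 0.0, 0.8]
grip_width: 1.0
J [ 0.25  0.59  1.42 -0.    1.14  0.25] P [538.6 259.2 180.7] F [0.5 0.  0.8] g 1.0 t 12.1
Rcols x,y,z [[-0.003, 1.0, -0.001], [1.0, 0.003, -0.003], [-0.003, -0.001, -1.0]]
```

```bash
python3 -m creep '0 .03 .9 0 0 0; 0 0 .9 0 0 0; 0 0 .9 0 0 0; 0 0 .9 0 0 0; 0 0 .5 0 0 0; 0 0 .4 0 0 0; 0 0 0 0 0 0'; python3 log.py
python3 -m creep '0 0 0 0 0 0; 0 0 0 0 0 0; 0 0 0 0 0 0; 0 0 0 0 0 0;0 0 0 0 0 0' 0 40; python3 log.py
```

```text
time_s: 12.8
eef_pos: [539.8, 259.3, 91.6]
ee_rot: [-0.0, 0.706, 0.708, -0.0]
force: [1.0, -0.5, 0.8]
grip_width: 1.0
J [ 0.25  0.71  1.48 -0.    0.96  0.25] P [539.8 259.3  91.6] F [ 1.  -0.5  0.8] g 1.0 t 12.8
Rcols x,y,z [[-0.003, 1.0, -0.0], [1.0, 0.003, -0.001], [-0.001, -0.0, -1.0]]
time_s: 13.3
eef_pos: [540.4, 259.6, 93.0]
ee_rot: [0.0, 0.706, 0.708, 0.001]
force: [0.1, -0.7, 5.4]
grip_width: 0.65
J [ 0.25  0.71  1.48 -0.    0.96  0.25] P [540.4 259.6  93. ] F [ 0.1 -0.7  5.4] g 0.65 t 13.3
Rcols x,y,z [[-0.003, 1.0, 0.0], [1.0, 0.003, 0.002], [0.002, 0.0, -1.0]]
```

```bash
python3 -m creep '0 0 -.2 0 0 0; 0 0 -.4 0 0 0; 0 0 -.6 0 0 0; 0 0 -.8 0 0 0; 0 0 -1 0 0 0; 0 0 -1 0 0 0; 0 0 -1 0 0 0;0 0 0 0 0 0'; python3 log.py
python3 -m creep '-.5 -.07 0 0 0 0; -.9 -.08 0 0 0 0; -.9 -.08 0 0 0 0; -.9 -.08 0 0 0 0; -.9 -.08 0 0 0 0; -.9 -.08 0 0 0 0; -.9 -.08 0 0 0 0; -.9 -.08 0 0 0 0'; python3 log.py
python3 -m creep '-.9 -.08 0 0 0 0; -.9 -.08 0 0 0 0; -.9 -.08 0 0 0 0; -.9 -.08 0 0 0 0; -.9 -.08 0 0 0 0; -.7 -.08 0 0 0 0; 0 0 0 0 0 0'; python3 log.py
python3 -m creep '0 0 0 0 0 .5; 0 0 0 0 0 1; 0 0 0 0 0 1; 0 0 0 0 0 1; 0 0 0 0 0 1; 0 0 0 0 0 1; 0 0 0 0 0 .5; 0 0 0 0 0 0'; python3 log.py
python3 - <<'E'
from h import *
a=ctrl.capture("top");b=ctrl.capture("side");cv2.imwrite("pics/t3.png",a);cv2.imwrite("pics/s3.png",b)
x=cv2.resize(a[150:310,300:500],(500,400),interpolation=cv2.INTER_CUBIC)
y=cv2.resize(b[160:360,230:430],(400,400),interpolation=cv2.INTER_CUBIC)
cv2.imwrite("pics/c3.png",cv2.resize(np.hstack([x,y]),(800,356)))
E
```

```text
time_s: 14.1
eef_pos: [540.8, 259.8, 195.3]
ee_rot: [0.001, 0.706, 0.708, 0.003]
force: [0.5, 0.6, -1.5]
grip_width: 0.645
J [0.25 0.57 1.4  0.   1.16 0.25] P [540.8 259.8 195.3] F [ 0.5  0.6 -1.5] g 0.645 t 14.1
Rcols x,y,z [[-0.003, 1.0, 0.001], [1.0, 0.003, 0.006], [0.006, 0.001, -1.0]]
time_s: 14.9
eef_pos: [527.0, 121.4, 190.9]
ee_rot: [-0.001, 0.706, 0.708, -0.001]
force: [-0.7, -0.1, -1.5]
grip_width: 0.651
J [ 0.01  0.46  1.6  -0.    1.09  0.01] P [527.  121.4 190.9] F [-0.7 -0.1 -1.5] g 0.651 t 14.9
Rcols x,y,z [[-0.002, 1.0, -0.0], [1.0, 0.002, -0.002], [-0.002, -0.0, -1.0]]
time_s: 15.6
eef_pos: [517.9, 17.4, 191.4]
ee_rot: [-0.0, 0.707, 0.707, -0.0]
force: [0.1, -0.0, -1.8]
grip_width: 0.647
J [-0.19  0.42  1.67 -0.    1.06 -0.19] P [517.9  17.4 191.4] F [ 0.1 -0.  -1.8] g 0.647 t 15.6
Rcols x,y,z [[-0.001, 1.0, -0.0], [1.0, 0.001, -0.001], [-0.001, -0.0, -1.0]]
time_s: 16.4
eef_pos: [518.3, 19.7, 191.6]
ee_rot: [-0.0, 0.865, 0.501, -0.0]
force: [-0.1, 0.0, -0.6]
grip_width: 0.649
J [-0.19  0.42  1.66  0.    1.06  0.33] P [518.3  19.7 191.6] F [-0.1  0.  -0.6] g 0.649 t 16.4
Rcols x,y,z [[0.497, 0.868, -0.0], [0.868, -0.497, -0.001], [-0.001, 0.0, -1.0]]
```

View pics/c3.png

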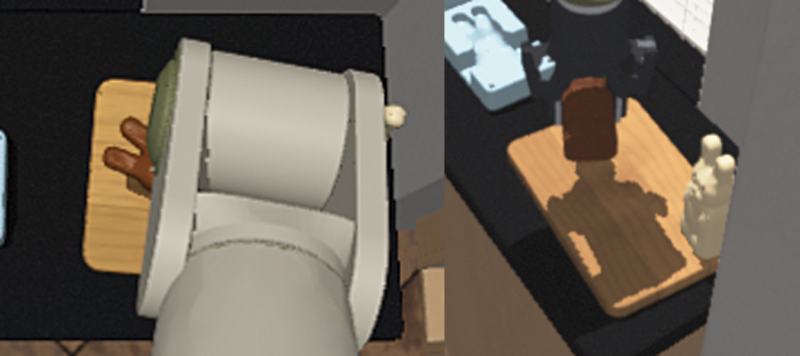

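The bunny is held level over the board, with its ears toward the far left and its foot facing the side camera. The white bunny is clear. Lowering.

```bash
python3 -m creep '0 0 .5 0 0 0; 0 0 .9 0 0 0; 0 0 .9 0 0 0; 0 0 .8 0 0 0; 0 0 .5 0 0 0; 0 0 .3 0 0 0; 0 0 .15 0 0 0; 0 0 0 0 0 0'; python3 log.py
python3 -m creep '0 0 .1 0 0 0; 0 0 .1 0 0 0; 0 0 0 0 0 0'
python3 -m creep '0 0 .05 0 0 0; 0 0 .05 0 0 0; 0 0 0 0 0 0'
python3 -m creep '0 0 .05 0 0 0; 0 0 0 0 0 0'
```

```text
time_s: 17.3
eef_pos: [518.6, 19.4, 110.9]
ee_rot: [0.0, 0.865, 0.501, 0.0]
force: [0.1, 0.7, -1.7]
grip_width: 0.649
J [-0.19  0.54  1.73  0.    0.88  0.33] P [518.6  19.4 110.9] F [ 0.1  0.7 -1.7] g 0.649 t 17.3
Rcols x,y,z [[0.497, 0.868, 0.0], [0.868, -0.497, 0.0], [0.0, 0.0, -1.0]]
time_s: 17.6
eef_pos: [518.5, 19.4, 106.9]
ee_rot: [0.0, 0.865, 0.501, 0.0]
force: [-0.2, 0.6, -2.4]
grip_width: 0.646
time_s: 17.9
eef_pos: [518.5, 19.4, 104.8]
ee_rot: [-0.0, 0.865, 0.501, -0.0]
force: [0.2, -0.5, -1.2]
grip_width: 0.653
time_s: 18.1
eef_pos: [518.5, 19.4, 103.8]
ee_rot: [-0.0, 0.865, 0.501, -0.0]
force: [0.3, 1.0, -2.2]
grip_width: 0.646
```

```bash
for i in 1; do python3 -m creep '0 0 .05 0 0 0; 0 0 0 0 0 0'
python3 -m creep '0 0 .05 0 0 0; 0 0 0 0 0 0'
python3 -m creep '0 0 .05 0 0 0; 0 0 0 0 0 0'; done
```

```text
time_s: 18.3
eef_pos: [518.6, 19.4, 103.1]
ee_rot: [0.0, 0.865, 0.501, 0.0]
force: [-1.2, 0.4, 1.0]
grip_width: 0.644
time_s: 18.5
eef_pos: [518.6, 19.4, 103.0]
ee_rot: [0.0, 0.865, 0.501, 0.0]
force: [-6.6, 1.1, 13.6]
grip_width: 0.65
time_s: 18.7
eef_pos: [518.6, 19.4, 103.0]
ee_rot: [0.0, 0.865, 0.502, 0.0]
force: [-11.0, 0.8, 25.0]
grip_width: 0.645
```

```bash
python3 -m creep '0 0 -.09 0 0 0; 0 0 0 0 0 0'; python3 -m creep '0 0 0 0 0 0; 0 0 0 0 0 0; 0 0 0 0 0 0; 0 0 0 0 0 0' 1; python3 log.py
python3 -m creep '0 0 -.3 0 0 0; 0 0 -.6 0 0 0; 0 0 -.9 0 0 0; 0 0 -.9 0 0 0; .8 0 -.5 0 0 0; .9 0 0 0 0 0; .9 0 0 0 0 0; .8 0 0 0 0 0'
python3 log.py
python3 -m creep '0 0 0 0 -.5 0; 0 0 0 0 -1 0; 0 0 0 0 -1 0; 0 0 0 0 -1 0; 0 0 0 0 -1 0; 0 0 0 0 -1 0; 0 0 0 0 -.5 0; 0 0 0 0 0 0'
python3 log.py
python3 - <<'E'
from h import *
a=ctrl.capture("top");b=ctrl.capture("side");cv2.imwrite("pics/t4.png",a);cv2.imwrite("pics/s4.png",b)
x=cv2.resize(a[150:310,300:500],(500,400),interpolation=cv2.INTER_CUBIC)
y=cv2.resize(b[160:360,230:430],(400,400),interpolation=cv2.INTER_CUBIC)
cv2.imwrite("pics/c4.png",cv2.resize(np.hstack([x,y]),(800,356)))
E
```

```text
time_s: 18.9
eef_pos: [518.7, 19.4, 103.1]
ee_rot: [0.0, 0.865, 0.501, 0.0]
force: [-3.2, -0.1, 9.5]
grip_width: 0.65
time_s: 19.3
eef_pos: [518.5, 19.4, 102.5]
ee_rot: [-0.0, 0.865, 0.501, -0.0]
force: [-0.2, -0.3, -0.5]
grip_width: 0.998
J [-0.19  0.55  1.73 -0.    0.86  0.33] P [518.5  19.4 102.5] F [-0.2 -0.3 -0.5] g 0.998 t 19.3
Rcols x,y,z [[0.497, 0.868, -0.0], [0.868, -0.497, -0.0], [-0.0, 0.0, -1.0]]
time_s: 20.1
eef_pos: [552.8, 79.1, 167.9]
ee_rot: [0.0, 0.865, 0.501, 0.001]
force: [-0.3, -0.1, 0.4]
grip_width: 1.003
J [-0.07  0.52  1.56  0.    1.05  0.45] P [552.8  79.1 167.9] F [-0.3 -0.1  0.4] g 1.003 t 20.1
Rcols x,y,z [[0.497, 0.868, 0.001], [0.868, -0.497, 0.001], [0.001, -0.0, -1.0]]
time_s: 20.9
eef_pos: [552.5, 78.9, 167.1]
ee_rot: [0.13, 0.836, 0.484, -0.224]
force: [-0.2, -0.3, -0.1]
grip_width: 1.003
J [ 0.07  0.67  1.38 -0.43  1.41  0.73] P [552.5  78.9 167.1] F [-0.2 -0.3 -0.1] g 1.003 t 20.9
Rcols x,y,z [[0.43, 0.751, -0.5], [0.868, -0.497, 0.0], [-0.248, -0.434, -0.866]]
```

View pics/c4.png

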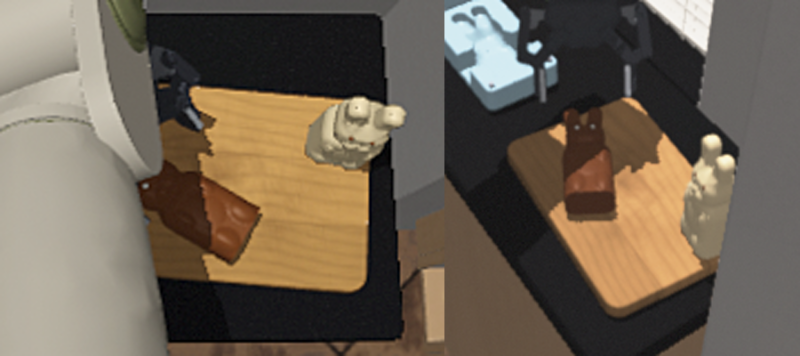

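The bunny lies flat on its back on the board, face up, with its foot edge at about px (411,255) in the top view. The tilted, open gripper is behind its ears. Next I check the foot position and approach.

```bash
python3 - <<'E'
from h import *
for p in[(417,243),(405.8,267.9)]:print(plane("top",*p,45).round(1))
E
python3 -m creep '0 0 .4 0 0 0; 0 0 .8 0 0 0; 0 0 .8 0 0 0; 0 0 .7 0 0 0; 0 0 .6 0 0 0; 0 0 .4 0 0 0; 0 0 .3 0 0 0; 0 0 0 0 0 0'; python3 log.py
```

```text
[518.1 -39.4  45. ]
[468.6 -15.2  45. ]
time_s: 21.8
eef_pos: [532.2, 43.4, 97.0]
ee_rot: [0.13, 0.836, 0.484, -0.224]
force: [0.0, 0.0, 0.1]
grip_width: 0.998
J [ 0.01  0.72  1.51 -0.47  1.23  0.77] P [532.2  43.4  97. ] F [0.  0.  0.1] g 0.998 t 21.8
Rcols x,y,z [[0.43, 0.751, -0.5], [0.867, -0.497, -0.001], [-0.249, -0.434, -0.866]]
```

```bash
python3 -m creep '0 0 0 0 0 0; 0 0 0 0 0 0; 0 0 0 0 0 0; 0 0 0 0 0 0;0 0 0 0 0 0' 0 50; python3 log.py
python3 -m creep '-.1 0 -.17 0 0 0; -.25 0 -.43 0 0 0; -.4 0 -.7 0 0 0; -.43 0 -.75 0 0 0; -.43 0 -.75 0 0 0; -.43 0 -.75 0 0 0; 0 0 0 0 0 0'; python3 log.py
python3 -m creep '-.4 0 .23 0 0 0; -.7 0 .4 0 0 0; -.8 0 .46 0 0 0; -.8 0 .46 0 0 0; -.6 0 .35 0 0 0; 0 0 0 0 .3 0; 0 0 0 0 .6 0; 0 0 0 0 .6 0'; python3 log.py
```

```text
time_s: 22.3
eef_pos: [532.9, 43.9, 98.0]
ee_rot: [0.13, 0.836, 0.484, -0.223]
force: [3.0, 1.6, 5.3]
grip_width: 0.651
J [ 0.01  0.72  1.51 -0.47  1.23  0.77] P [532.9  43.9  98. ] F [3.  1.6 5.3] g 0.651 t 22.3
Rcols x,y,z [[0.431, 0.752, -0.499], [0.868, -0.497, 0.001], [-0.247, -0.434, -0.866]]
time_s: 23.0
eef_pos: [533.3, 43.8, 182.3]
ee_rot: [0.131, 0.836, 0.484, -0.222]
force: [0.2, -0.1, -2.5]
grip_width: 0.643
J [ 0.01  0.6   1.46 -0.45  1.38  0.69] P [533.3  43.8 182.3] F [ 0.2 -0.1 -2.5] g 0.643 t 23.0
Rcols x,y,z [[0.433, 0.751, -0.498], [0.868, -0.497, 0.004], [-0.244, -0.434, -0.867]]
time_s: 23.8
eef_pos: [494.9, -21.9, 179.2]
ee_rot: [0.097, 0.849, 0.492, -0.167]
force: [-0.2, 0.9, -2.2]
grip_width: 0.645
J [-0.15  0.48  1.65 -0.39  1.19  0.55] P [494.9 -21.9 179.2] F [-0.2  0.9 -2.2] g 0.645 t 23.8
Rcols x,y,z [[0.46, 0.803, -0.38], [0.868, -0.497, -0.0], [-0.189, -0.329, -0.925]]
```

Now the tilt. 7.5° is done, so 82.5° (16.5 units) is left.

```bash
python3 -m creep '0 0 0 0 .8 0; 0 0 0 0 .8 0; 0 0 0 0 .8 0; 0 0 0 0 .8 0; 0 0 0 0 .8 0; 0 0 0 0 .8 0; 0 0 0 0 .8 0; 0 0 0 0 .8 0'; python3 log.py
python3 -m creep '0 0 0 0 .8 0; 0 0 0 0 .8 0; 0 0 0 0 .8 0; 0 0 0 0 .8 0; 0 0 0 0 .8 0; 0 0 0 0 0 0'; python3 log.py
```

```text
time_s: 24.6
eef_pos: [494.9, -22.0, 179.5]
ee_rot: [-0.042, 0.862, 0.5, 0.073]
force: [-0.3, -0.1, -2.5]
grip_width: 0.646
J [-0.34  0.37  1.79  0.2   0.97  0.06] P [494.9 -22.  179.5] F [-0.3 -0.1 -2.5] g 0.646 t 24.6
Rcols x,y,z [[0.49, 0.855, 0.169], [0.868, -0.497, 0.001], [0.084, 0.146, -0.986]]
time_s: 25.2
eef_pos: [494.5, -22.7, 179.0]
ee_rot: [-0.128, 0.837, 0.484, 0.221]
force: [0.7, -0.7, -1.6]
grip_width: 0.651
J [-0.48  0.36  1.87  0.63  0.99 -0.33] P [494.5 -22.7 179. ] F [ 0.7 -0.7 -1.6] g 0.651 t 25.2
Rcols x,y,z [[0.434, 0.754, 0.493], [0.867, -0.498, -0.001], [0.245, 0.428, -0.87]]
```

```bash
python3 -m creep '0 0 0 0 .8 0; 0 0 0 0 .9 0; 0 0 0 0 .9 0; 0 0 0 0 .9 0; 0 0 0 0 .9 0; 0 0 0 0 .9 0; 0 0 0 0 .78 0; 0 0 0 0 0 0'; python3 log.py
python3 - <<'E'
from h import *
a=ctrl.capture("top");b=ctrl.capture("side");cv2.imwrite("pics/t5.png",a);cv2.imwrite("pics/s5.png",b)
x=cv2.resize(a[130:310,300:500],(445,400),interpolation=cv2.INTER_CUBIC)
y=cv2.resize(b[130:330,230:430],(400,400),interpolation=cv2.INTER_CUBIC)
cv2.imwrite("pics/c5.png",cv2.resize(np.hstack([x,y]),(800,379)))
E
```

```text
time_s: 26.0
eef_pos: [494.5, -22.3, 178.6]
ee_rot: [-0.251, 0.75, 0.434, 0.431]
force: [-0.2, -0.3, -1.9]
grip_width: 0.648
J [-0.63  0.46  1.95  1.13  1.25 -0.8 ] P [494.5 -22.3 178.6] F [-0.2 -0.3 -1.9] g 0.648 t 26.0
Rcols x,y,z [[0.252, 0.435, 0.865], [0.868, -0.497, -0.002], [0.429, 0.751, -0.503]]
```

View pics/c5.png

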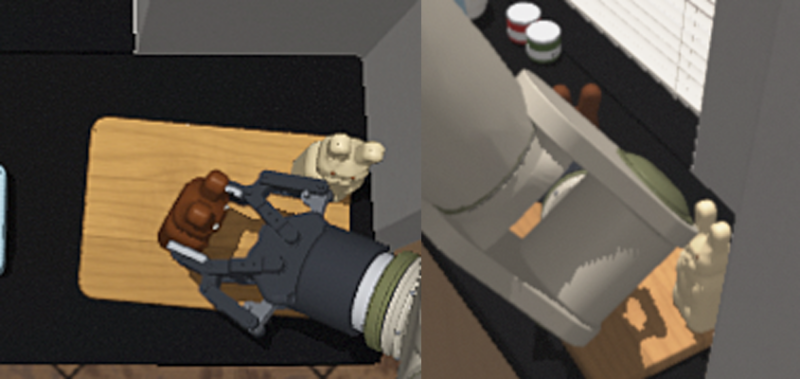

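The bunny is upright in the grip. The outer finger linkage, at about px (451,223), passes near the white bunny, so I'll work out that clearance and the bunny's tilt.

Run:
```python
from h import *
s=ctrl.sense();T=np.array(s["eef_pos"]);R=rot(s).as_matrix();g=T+54*R[:,2];u=np.array([.497,.868,0]);v=R[:,1]
c=g+9.2*u;print("grasp",g.round(1),"ctr",c.round(1))
q=lambda x,y:(300+x/2.107,130+y/2.105)
for e in(-13,13):print("pred ear tip",proj("top",[*(c+e*v)[:2],g[2]+87]).round(1))
print("seen ears",q(217,181),q(203,212))
for z in(150,180,200):print("knuckle",z,plane("top",*q(322,198),z).round())
im=cv2.imread("pics/t4.png");h=cv2.cvtColor(im,cv2.COLOR_BGR2HSV);m=cv2.inRange(h,(15,20,120),(35,110,255));m[:,:425]=0;m[:,490:]=0;m[:180]=0;m[240:]=0
k,l,st,ce=cv2.connectedComponentsWithStats(m);i=1+st[1:,4].argmax();print(st[i],ce[i]);x,y,w,hh=st[i][:4]
for p,z in[((x,y+hh*.8),22),((x+w*.5,y+hh),22),((x,y+hh*.6),60)]:print(plane("top",*p,z).round())
```

```text
grasp [517.9  18.4 152. ] ctr [522.5  26.4 152. ]
pred ear tip [394.7 230.1]
pred ear tip [402.2 216.4]
seen ears (402.99003322259136, 215.9857482185273) (396.3455149501661, 230.7125890736342)
knuckle 150 [537. -86. 150.]
knuckle 180 [532. -78. 180.]
knuckle 200 [528. -73. 200.]
[437 194  46  30 789] [458.30671736 207.11913815]
[574. -88.  22.]
[ 561. -135.   22.]
[578. -79.  60.]
```

The seen ears match the upright prediction within 1 px, so the bunny has not slipped. I move +30 mm in y and −10 mm in x to clear the white bunny, then lower.

```bash
python3 -m creep '.18 -.39 .30 0 0 0; .18 -.39 .30 0 0 0; .18 -.39 .30 0 0 0; 0 0 0 0 0 0'; python3 log.py
python3 -m creep '-.26 0 .15 0 0 0; -.52 0 .30 0 0 0; -.69 0 .40 0 0 0; -.69 0 .40 0 0 0; -.52 0 .30 0 0 0; -.26 0 .15 0 0 0; 0 0 0 0 0 0'; python3 log.py
```

```text
time_s: 26.5
eef_pos: [484.1, 9.3, 179.8]
ee_rot: [-0.251, 0.749, 0.435, 0.431]
force: [-0.6, 0.5, -1.9]
grip_width: 0.648
J [-0.58  0.43  2.01  1.17  1.22 -0.81] P [484.1   9.3 179.8] F [-0.6  0.5 -1.9] g 0.648 t 26.5
Rcols x,y,z [[0.249, 0.436, 0.865], [0.869, -0.495, -0.001], [0.428, 0.752, -0.502]]
time_s: 27.2
eef_pos: [484.8, 7.4, 111.1]
ee_rot: [-0.251, 0.75, 0.434, 0.432]
force: [-0.5, -0.1, -2.0]
grip_width: 0.647
J [-0.59  0.59  2.02  1.24  1.15 -0.99] P [484.8   7.4 111.1] F [-0.5 -0.1 -2. ] g 0.647 t 27.2
Rcols x,y,z [[0.25, 0.435, 0.865], [0.867, -0.498, -0.001], [0.43, 0.751, -0.502]]
```

```bash
python3 -m creep '-.13 0 .075 0 0 0; -.13 0 .075 0 0 0; 0 0 0 0 0 0'; python3 -m creep '-.06 0 .035 0 0 0; 0 0 0 0 0 0';  python3 -m creep '-.043 0 .025 0 0 0; 0 0 0 0 0 0'; python3 -m creep '-.043 0 .025 0 0 0; 0 0 0 0 0 0'; python3 log.py
```

```text
time_s: 27.5
eef_pos: [484.8, 7.5, 105.7]
ee_rot: [-0.25, 0.75, 0.434, 0.432]
force: [0.1, 0.6, -2.2]
grip_width: 0.65
time_s: 27.7
eef_pos: [484.8, 7.5, 104.4]
ee_rot: [-0.25, 0.75, 0.435, 0.432]
force: [0.3, 1.0, -1.0]
grip_width: 0.648
time_s: 27.9
eef_pos: [484.8, 7.6, 103.4]
ee_rot: [-0.25, 0.75, 0.434, 0.432]
force: [-1.0, -0.7, -1.5]
grip_width: 0.649
time_s: 28.1
eef_pos: [484.7, 7.6, 102.3]
ee_rot: [-0.25, 0.75, 0.434, 0.432]
force: [-0.8, -0.2, -2.0]
grip_width: 0.652
J [-0.59  0.61  2.03  1.24  1.15 -1.01] P [484.7   7.6 102.3] F [-0.8 -0.2 -2. ] g 0.652 t 28.1
Rcols x,y,z [[0.249, 0.435, 0.865], [0.868, -0.497, -0.0], [0.43, 0.751, -0.502]]
```

```bash
python3 -m creep '-.043 0 .025 0 0 0; 0 0 0 0 0 0'; python3 -m creep '-.043 0 .025 0 0 0; 0 0 0 0 0 0'
```

```text
time_s: 28.3
eef_pos: [484.7, 7.5, 101.3]
ee_rot: [-0.25, 0.75, 0.434, 0.432]
force: [-0.2, -0.3, -1.2]
grip_width: 0.646
time_s: 28.5
eef_pos: [484.8, 7.5, 100.4]
ee_rot: [-0.25, 0.75, 0.434, 0.432]
force: [-0.5, 0.5, -1.6]
grip_width: 0.65
```

```bash
python3 -m creep '-.043 0 .025 0 0 0; 0 0 0 0 0 0'; python3 log.py
```

```text
time_s: 28.7
eef_pos: [484.8, 7.5, 100.2]
ee_rot: [-0.251, 0.749, 0.435, 0.433]
force: [-4.9, -1.5, 8.0]
grip_width: 0.648
J [-0.59  0.62  2.02  1.25  1.15 -1.02] P [484.8   7.5 100.2] F [-4.9 -1.5  8. ] g 0.648 t 28.7
Rcols x,y,z [[0.248, 0.434, 0.866], [0.868, -0.497, 0.001], [0.431, 0.752, -0.5]]
```

```bash
python3 -m creep '.01 0 -.006 0 0 0; 0 0 0 0 0 0'; python3 -m creep '0 0 0 0 0 0; 0 0 0 0 0 0; 0 0 0 0 0 0; 0 0 0 0 0 0' 1; python3 log.py
python3 -m creep '0 0 -.3 0 0 0; 0 0 -.6 0 0 0; 0 0 -.8 0 0 0; 0 0 -.8 0 0 0; 0 0 -.8 0 0 0; 0 0 -.8 0 0 0; 0 0 -.8 0 0 0; 0 0 0 0 0 0'; python3 log.py
python3 - <<'E'
from h import *
a=ctrl.capture("top");b=ctrl.capture("side");cv2.imwrite("pics/t6.png",a);cv2.imwrite("pics/s6.png",b)
cv2.imwrite("pics/c6.png",cv2.resize(np.hstack([a[120:310,190:500],b[120:310,180:430]]),(800,271),interpolation=cv2.INTER_CUBIC))
E
```

```text
time_s: 28.9
eef_pos: [484.8, 7.6, 100.2]
ee_rot: [-0.251, 0.749, 0.435, 0.433]
force: [-3.3, -1.5, 6.7]
grip_width: 0.647
time_s: 29.3
eef_pos: [484.8, 7.6, 99.6]
ee_rot: [-0.25, 0.75, 0.434, 0.432]
force: [-0.2, 0.3, -0.4]
grip_width: 1.002
J [-0.59  0.62  2.02  1.25  1.14 -1.02] P [484.8   7.6  99.6] F [-0.2  0.3 -0.4] g 1.002 t 29.3
Rcols x,y,z [[0.249, 0.435, 0.865], [0.868, -0.497, -0.0], [0.43, 0.751, -0.502]]
time_s: 30.1
eef_pos: [442.4, -67.8, 149.8]
ee_rot: [-0.249, 0.75, 0.434, 0.432]
force: [-0.1, 0.4, -0.1]
grip_width: 1.003
J [-0.8   0.48  2.05  1.05  1.29 -0.96] P [442.4 -67.8 149.8] F [-0.1  0.4 -0.1] g 1.003 t 30.1
Rcols x,y,z [[0.249, 0.436, 0.865], [0.866, -0.499, 0.002], [0.433, 0.749, -0.502]]
```

View pics/c6.png

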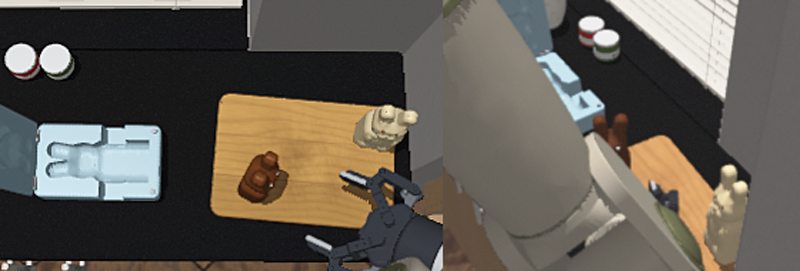

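The brown bunny stands upright and free on the board, the mould is open, and the white bunny and the jars look in place. I raise the arm clear and run the final checks.

```bash
python3 -m creep '.43 0 -.5 0 0 0; .6 0 -.6 0 0 0; .6 0 -.6 0 0 0; .6 0 -.6 0 0 0; .6 0 -.6 0 0 0; .6 0 -.6 0 0 0; 0 0 0 0 0 0; 0 0 0 0 0 0'; python3 log.py
python3 - <<'E'
from h import *
a=ctrl.capture("top");cv2.imwrite("pics/t7.png",a)
p=cv2.imread("pics/t6.png");z=cv2.imread("pics/t0.png")
d=lambda i,j,y0,y1,x0,x1:(cv2.absdiff(i,j).max(2)[y0:y1,x0:x1]>50).sum()
print("jars vs start",d(a,z,145,180,190,245),"white vs start",d(a,z,193,228,437,483))
def bun(i):
    m=cv2.inRange(cv2.cvtColor(i,cv2.COLOR_BGR2HSV),(3,130,30),(14,255,200));m[:,:345]=0;m[:,440:]=0;m[:190]=0;m[275:]=0
    k,l,st,ce=cv2.connectedComponentsWithStats(m);n=1+st[1:,4].argmax();return st[n],ce[n].round(1)
print(bun(p),bun(a))
print("pred foot",proj("top",[512,55,22]),"ears",proj("top",[512,55,163]))
E
```

```text
time_s: 31.0
eef_pos: [429.5, -88.4, 243.1]
ee_rot: [-0.25, 0.75, 0.435, 0.432]
force: [-0.5, 0.0, -0.3]
grip_width: 1.0
J [-0.85  0.29  1.99  0.97  1.46 -0.76] P [429.5 -88.4 243.1] F [-0.5  0.  -0.3] g 1.0 t 31.0
Rcols x,y,z [[0.249, 0.436, 0.865], [0.868, -0.497, 0.0], [0.43, 0.751, -0.502]][ WARN:0@0.604] global loadsave.cpp:275 findDecoder imread_('pics/t0.png'): can't open/read file: check file path/integrity
Traceback (most recent call last):
cv2.error: OpenCV(4.12.0) /io/opencv/modules/core/src/arithm.cpp:1155: error: (-215:Assertion failed) src1.empty() == src2.empty() in function 'absdiff'
```

Run:
```python
from h import *
a=cv2.imread("pics/t7.png");p=cv2.imread("pics/t6.png");z=cv2.imread("pics/top0.png")
d=lambda i,j,y0,y1,x0,x1:(cv2.absdiff(i,j).max(2)[y0:y1,x0:x1]>50).sum()
print("jars vs start",d(a,z,145,180,190,245),"white vs start",d(a,z,193,228,437,483))
def bun(i):
    m=cv2.inRange(cv2.cvtColor(i,cv2.COLOR_BGR2HSV),(3,130,30),(14,255,200));m[:,:345]=0;m[:,440:]=0;m[:190]=0;m[275:]=0
    k,l,st,ce=cv2.connectedComponentsWithStats(m);n=1+st[1:,4].argmax();return st[n],ce[n].round(1)
print(bun(p),bun(a),"lid/mould change",d(a,p,180,290,190,310))
print("pred foot",proj("top",[512,55,22]),"ears",proj("top",[512,55,163]))
cv2.imwrite("pics/c7.png",cv2.resize(a[140:300,180:500],(800,400),interpolation=cv2.INTER_CUBIC))
```

```text
jars vs start 0 white vs start 0
(array([356, 226,  31,  36, 694], dtype=int32), array([371.4, 244.3])) (array([356, 226,  30,  36, 691], dtype=int32), array([371.3, 244.2])) lid/mould change 0
pred foot [368.90994361 247.56335717] ears [376.07339527 236.92507567]
```

View pics/c7.png

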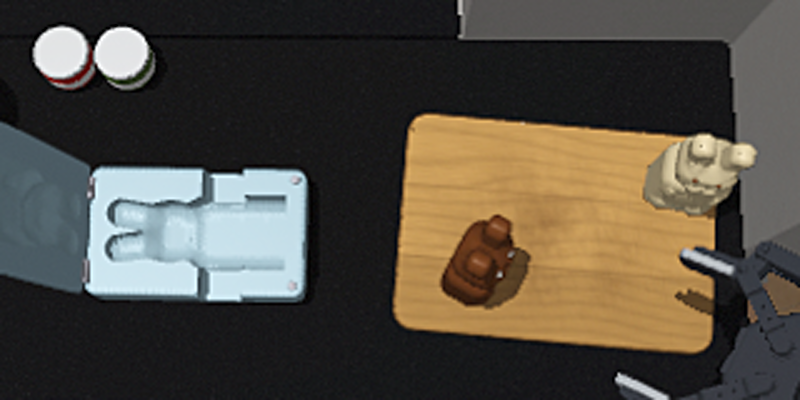

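The bunny stands with its whole foot on the board and does not move between the last two pictures. The lid is still open, and the jars and white bunny show no change from the start. Handing in.

```bash
python3 -c "
from rig import ctrl
print(ctrl.finish_job())"
```

```text
the job is handed in; nothing more can be done
None
```

I did the whole job in the order you asked and handed it in at about 31 s of robot time. The lid is open, and the brown bunny was laid on its back, released, then taken up again and stood on the board.

- **Lid:** I swung it by its handle to about 1.8 rad and let go. It stayed there, with no change between the last two pictures. The handle was at about 78 mm rather than the stated 46 mm because the lid was slightly ajar, so I measured it before gripping. I briefly pulled it off its arc, with up to about 36 N at the wrist, and corrected the path.
- **Laying down:** I lifted the bunny at the cut-outs and lowered it to the board until it touched. The push reached about 25 N because I took one step too many after contact. I eased off before opening the gripper, and the picture afterwards showed it flat and face up.
- **Standing:** I gripped it again with the gripper tilted 30° and turned it 90°. It touched down at about 8 N and I released it.
- **Final checks:**
  - The bunny's whole foot is on the board, and it did not move after release beyond 0.1 px.
  - The white bunny and both jars show no pixel change from the start.
  - The gripper is open and touching nothing.
- **Less certain:** the arm hid the side view during the standing, so uprightness rests on the top view and the measured turn of about 90°.

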